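# Set the hub nut of a wire-reel stand

### The arm

A 6-joint arm with a two-finger parallel gripper is mounted at the origin on the work surface. World frame = base frame: x ahead of the robot, y to its left, z up, the work surface at z = 0. Lengths are in m, angles in rad, forces in N, time in s.
With the tool pointing down it reaches from about 0.3 to 0.875 m from the base axis. Payload 6.4 kg.
Tool frame: the origin (TCP) lies at the very end of the fingers, on their centre line; the grasp point (between the pads) lies 19 mm behind it; z points along the fingers, y is the direction in which the jaws open and shut (so a half turn about z gives the same grasp; the last joint's range is limited). The gripper opens to 85 mm and grips with 20 to 120 N. Pads are 22 mm wide; open, the fingers measure 114 mm over their backs; the gripper's body (76 mm by 85 mm) begins 54 mm behind the grasp point. The pads swing forward as they close: fully open they stand 13 mm farther back than shut.
Start: joints at [-1.36, 0.181, 1.607, -0, 1.354, -0.206], TCP at [0.233, -0.526, 0.231] pointing down, gripper open.
Joint ranges: [-2.99, 2.99], [-0.89, 2.07], [0.3, 2.58], [-1.14, 4.28], [0, 2.63], [-3.12, 3.12]. Speed limits (rad/s): [2.57, 2.57, 3.01, 3.14, 3.14, 3.14].

### API

Orientations are given as a unit quaternion [w, x, y, z].
In Python, from bench import arm gives the robot as it stands. The module is installed in compiled form; this text tells all that it offers.
- The arm moves only by the tool move_arm, never from a script. Its argument "moves" is a list of rows, each a list of 5 numbers: the finger opening in m, from 0 to 0.0854, then the shift along the tool's x, y, z in m, then the turn about the tool's z in degrees. A call has exactly 10 rows; each row is the pose to reach, as a shift and turn from the pose measured when the call began, along the tool's axes at that moment; what a row does not reach only later rows make up. A row lasts 1/8 s, in which the tool goes at most 62.5 mm and 10.7 degrees, less where a joint would pass 70% of its speed; a pose out of reach is approached as far as the arm can. A call with a gripper value outside its range is refused whole. The fingers move at their own pace and stop on an object; "force" is the grip in N (left out, the last holds). Time passes only in rows, so rows that repeat a pose let the fingers close, or fill a call up. It gives the time, the measured TCP pose, the force and the opening at its end, in the units of the state.
- arm.observe(): the state, without advancing time (a new reading comes with each control period).
- arm.grab_frame(name): name is "side" or "top"; returns the picture (480x640x3 uint8, red, green, blue); there is no depth.
- arm.get_calibration(name): a dict with "fx", "fy", "cx", "cy" (pixels), "cam_to_world" (4x4, takes a point from camera to world coordinates). Camera axes: x right, y down, z forward; pixel columns grow to the right and rows downward; lengths in m; the calibration is good to about 2 mm. A picture is of the moment at which its call begins. get_calibration takes no time and is no camera call.
- arm.hand_in(): hands the job in, once; it reports no verdict.
The state is a dict: "time": time; "joint_pos": joint angles; "joint_velocities": joint speeds; "effort": joint torques, N m; "ee_pos": TCP position; "eef_rot": TCP orientation; "ft_force": force on the tool from outside, world axes, zero at the start; "wrist_torque": the same for the moment, N m; "gripper_width": opening from 0.0 (shut) to 1.0 (fully open).
Only numpy, scipy, OpenCV 4.12 (cv2) and the standard library are available. Lean on these libraries where they do the work, as an engineer would, in place of code of your own. Each camera call takes 0.05 s, during which the arm holds its last target.

### The job

The turntable of the wire-reel stand needs its play set: lift the full reel of copper wire up off the spindle and set it down, standing upright, on the open bench, then screw the knurled brass hub nut down clockwise until it bottoms out and back it off a quarter turn. Finish while still gripping the nut at that setting, so that it cannot creep while I nip up its clamp screw. Do not drop the reel, and leave the other loose things on the bench where they are.

Things in the scene. Friction and masses are not known exactly. Their poses are not given: they have to be found in the camera images.
- reel_center (a point): the full reel of copper winding wire, loose: a drum 64 mm in diameter and 50 mm tall with thin black flanges and a 36 mm bore right through it, 0.28 to 0.56 kg. The point is on its axis, half-way up (25 mm above its underside); z along its axis, upward. At the start it stands on the stand's turntable with the spindle and the hub nut inside its bore, its underside 22 mm above the bench
- stand: the wire-reel stand, screwed to the bench: a grey foot plate 120 x 150 mm and 10 mm thick, over it a round aluminium turntable 76 mm in diameter whose top is 22 mm above the bench and which turns freely, with a central boss 32 mm in diameter and 5 mm high that centres the reel, and a fixed upright threaded spindle 14 mm in diameter whose top is 80 mm above the bench. Origin on the spindle's axis at bench level, z up, x and y along the foot's 120 mm and 150 mm sides
- nut_grip (a point): the knurled brass hub nut on the spindle of the stand, a plain cylinder 26 mm in diameter and 24 mm tall with a dark clamping slit on one side that shows how far it has turned. The point is on its axis, half-way up; z up. Bottomed out, its underside is 29 mm and its top 53 mm above the bench; backing it off raises it 3 mm a turn. The reel covers it at the start
- nut (a joint): angle of the hub nut in rad: 0 where it bottoms out on a hard stop, growing as it is backed off (anticlockwise seen from above, right-hand thread); it turns with a light drag of about 0.05 N m and stays where it is left. It starts already on the thread, somewhere from 1.5 to 3.3
- tape_center (a point): a roll of black insulating tape lying flat, 64 mm in diameter and 19 mm high; leave it alone. The point is at its centre
- jar_center (a point): a small amber jar with a steel lid, 54 mm in diameter and 50 mm high; leave it alone. The point is at its centre. (An opened television, fixed, up to 70 mm high, lies along the far edge of the bench beyond x = 0.80 m.)
- screwdriver: a black-handled screwdriver 200 mm long lying on the bench, handle towards its -x; leave it alone. Origin at the middle of its length, on the bench
There are look-alikes about, which are no part of the job. Of the things that look like the stand, the largest one is meant.

How it is judged:
By the outcome, as a careful person would: the job done as asked, in the order asked, and still so for the second after the job is handed in, while the arm keeps its last pose, push and grip.
It also fails if it takes over 67 s, if anything falls off the work surface, if the arm or the gripper's body presses on something with over 40 N, if the wrist force passes 120 N, or if a joint passes its speed limit or range.

## Working session

There is one attempt and no reset: what is moved stays moved. The work goes in short steps, Python scripts to look and compute and a tool call to move; the robot and the scene stay as the last step left them, time stands still between calls to the robot, and variables do not carry over. Pictures are saved under pics/ and viewed, and the job is handed in when it is done.

Besides the shell and the picture viewer there is one more tool, called after "Emit:" by a JSON object that holds its "op" and its "data", one argument or row to a line. move_arm: Moves the arm, as the interface text tells. Its arguments: {"type":"object","properties":{"moves":{"type":"array"},"force":{"type":"number"}},"required":["moves"]}

```bash
mkdir -p pics; python3 - <<'E'
from bench import arm
import cv2
for n in ("side","top"):
    im=arm.grab_frame(n); cv2.imwrite(f"pics/{n}0.png",im[:,:,::-1])
    c=arm.get_calibration(n); print(n,c)
print(arm.observe())
E
```

```text
side {'fx': 585.7139910717968, 'fy': 585.7139910717968, 'cx': 322.3905672810231, 'cy': 237.1341575022642, 'cam_to_world': array([[-0.937368  , -0.18265665,  0.29661048,  0.26368336],
       [-0.34831153,  0.50249501, -0.791314  ,  0.86977655],
       [-0.00450652, -0.84506527, -0.53464416,  0.65127883],
       [ 0.        ,  0.        ,  0.        ,  1.        ]])}
top {'fx': 565.5629098810494, 'fy': 565.5629098810494, 'cx': 320.8567725115577, 'cy': 234.16846172557132, 'cam_to_world': array([[ 8.24486419e-02, -9.70902012e-01,  2.24836617e-01,
         3.37862642e-01],
       [-9.96572149e-01, -8.18593863e-02,  1.19579163e-02,
         5.75834665e-04],
       [ 6.79502247e-03, -2.25051825e-01, -9.74323100e-01,
         1.28091422e+00],
       [ 0.00000000e+00,  0.00000000e+00,  0.00000000e+00,
         1.00000000e+00]])}
{'time': 0.1, 'joint_pos': array([-1.36028679e+00,  1.81485127e-01,  1.60791302e+00,  2.88453795e-05,
        1.35378381e+00, -2.06305818e-01]), 'joint_velocities': array([-0.00072289, -0.00195474, -0.00249912, -0.00123769,  0.00176463,
       -0.00043393]), 'effort': array([ 9.43726773e-04, -4.45872581e+01, -3.52240241e+01, -3.09487423e-04,
        4.12990077e-03, -2.99975989e-05]), 'ee_pos': array([ 0.23270506, -0.52526777,  0.23046148]), 'eef_rot': array([-7.94678468e-04,  9.78361946e-01,  2.06899180e-01,  1.24116618e-05]), 'ft_force': array([-0.57891725,  0.45329585,  0.09449681]), 'wrist_torque': array([-0.02168174,  0.00787408, -0.00837944]), 'gripper_width': 0.9992340900405109}
```

View pics/top0.png

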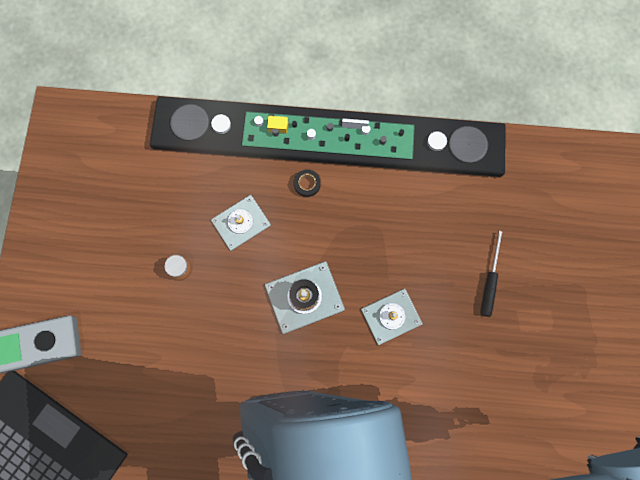

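View pics/side0.png

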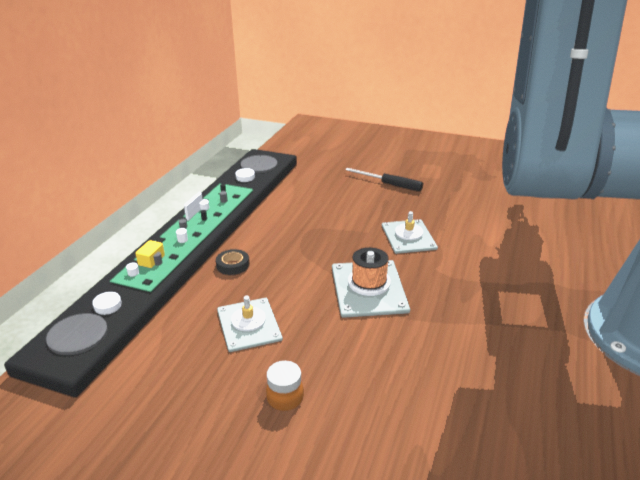

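Three stands are visible in the top view: (304,296), large and carrying the reel; (240,220) and (392,316), both smaller and empty. The one at (304,296) fits because it is the largest and holds the reel. I'll confirm this in a crop.

```bash
cat > h.py <<'E'
import numpy as np, cv2
from bench import arm
def ray(n,u,v,z):
    c=arm.get_calibration(n);T=c["cam_to_world"]
    d=T[:3,:3]@np.array([(u-c["cx"])/c["fx"],(v-c["cy"])/c["fy"],1]);o=T[:3,3]
    return o+d*(z-o[2])/d[2]
def proj(n,P):
    c=arm.get_calibration(n);T=np.linalg.inv(c["cam_to_world"])
    p=T[:3,:3]@np.array(P)+T[:3,3]
    return np.array([c["fx"]*p[0]/p[2]+c["cx"],c["fy"]*p[1]/p[2]+c["cy"]])
def crop(src,x0,y0,x1,y1,s,out):
    im=cv2.imread(src)[y0:y1,x0:x1]; cv2.imwrite(out,cv2.resize(im,None,fx=s,fy=s,interpolation=cv2.INTER_CUBIC))
E
python3 - <<'E'
from h import *
crop("pics/top0.png",250,246,360,346,5,"pics/a.png")
crop("pics/side0.png",310,230,430,330,5,"pics/b.png")
E
```

```text
(no output)
```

View pics/a.png

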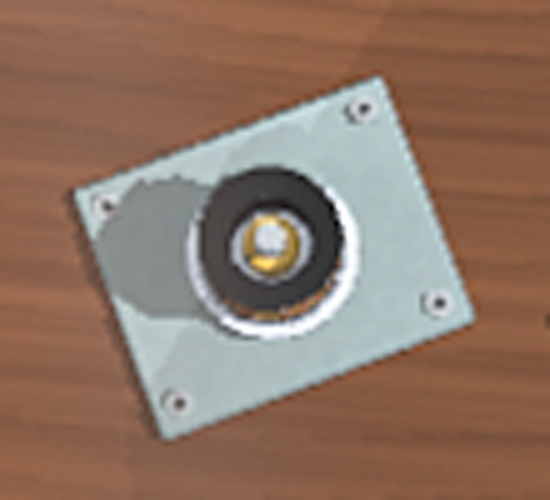

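View pics/b.png

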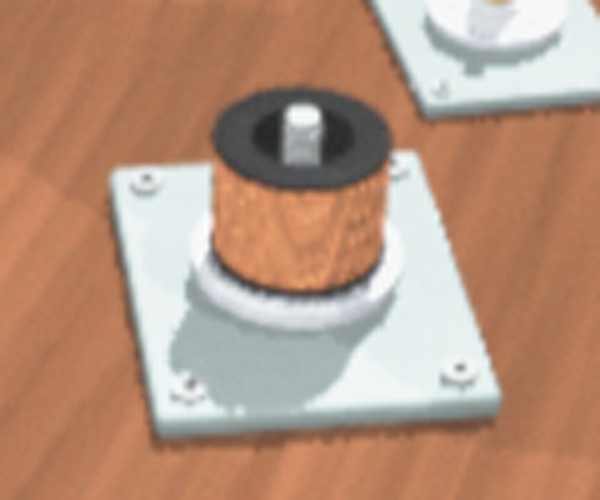

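```bash
python3 - <<'E'
from h import *
print("top flange",ray("top",304.0,293.7,.072)); print("side flange",ray("side",369.9,257.4,.072))
print("side spindle top",ray("side",310+302/5-.4,230+115/5-.4,.080),"top",ray("top",250+269/5-.4,246+236/5-.4,.080))
C=[ray("top",250+u/5-.4,246+v/5-.4,.010) for u,v in((75,190),(380,77),(475,320),(163,438))]
C=np.array(C);print(C,C.mean(0)); 
for i in range(4):
    d=C[(i+1)%4]-C[i];print(np.linalg.norm(d),np.degrees(np.arctan2(d[1],d[0])))
C=[ray("side",310+u/5-.4,230+v/5-.4,.010) for u,v in((110,168),(415,150),(497,405),(155,430))]
C=np.array(C);print("side",C.mean(0))
for n,u,v,z in (("top",307,182,.019),("side",232,262,.0095),("top",176,266,.05),("side",284,372,.05),("top",240,220,.03),("top",392,316,.03),("top",500,232,.0),("top",486,312,.01)): print(n,u,v,ray(n,u,v,z))
E
```

```text
top flange [0.48341149 0.04059521 0.072     ]
side flange [0.48364756 0.0462288  0.072     ]
side spindle top [0.48467539 0.04322904 0.08      ] top [0.48425332 0.04177353 0.08      ]
[[ 5.06236581e-01  1.33373250e-01  1.00000000e-02]
 [ 5.69435802e-01  2.09815668e-04  1.00000000e-02]
 [ 4.62927802e-01 -5.10651892e-02  1.00000000e-02]
 [ 3.99508571e-01  8.29573652e-02  1.00000000e-02]] [0.48452719 0.04136881 0.01      ]
0.14739959864733299 -64.61103505500058
0.11820778420475013 -154.2929394489874
0.14827017187576252 115.32342797659477
0.11803656013986374 25.284984979376766
side [0.48431867 0.04624301 0.01      ]
top 307 182 [0.75117587 0.05869537 0.019     ]
side 232 262 [0.75194065 0.06310812 0.0095    ]
top 176 266 [0.52345147 0.32749973 0.05      ]
side 284 372 [0.5243374 0.3313141 0.05     ]
top 240 220 [0.64408678 0.20245134 0.03      ]
top 392 316 [ 0.45564856 -0.15515822  0.03      ]
top 500 232 [ 0.6737158 -0.3995263  0.       ]
top 486 312 [ 0.4839131  -0.36715897  0.01      ]
```

The crop confirms it: the large foot measures 118 x 148 mm, close to the stated 120 x 150, and the reel stands on it with the spindle in its bore. I average the two cameras to put the spindle axis at about (0.484, 0.043). The jaws already run along the foot's long side, so I can go straight above it.

```bash
cat >> h.py <<'E'
from scipy.spatial.transform import Rotation as R
def st():
    s=arm.observe();q=s["eef_rot"];r=R.from_quat([q[1],q[2],q[3],q[0]]);return s,r
def go(P):
    s,r=st();M=r.as_matrix();print("t",s["time"],"pos",s["ee_pos"].round(4),"yawx",np.degrees(np.arctan2(M[1,0],M[0,0])).round(2),"tilt",np.degrees(np.arccos(-M[2,2])).round(2),"j6",s["joint_pos"][5].round(3),"F",s["ft_force"].round(2),"Tz",s["wrist_torque"].round(3),"w",round(s["gripper_width"]*85.4,1))
    if P is not None: print("shift tool mm",(M.T@(np.array(P)-s["ee_pos"])*1000).round(1))
E
python3 -c "
from h import *
go([.484,.043,.15])"
```

```text
t 0.1 pos [ 0.2327 -0.5253  0.2305] yawx 23.88 tilt 0.09 j6 -0.206 F [-0.58  0.45  0.09] Tz [-0.022  0.008 -0.008] w 85.3
shift tool mm [ 459.8 -417.8   81.3]
```

Emit:
{"op": "move_arm", "data": {
  "moves": [
    [0.0854,0.05,-0.045,0,0],
    [0.0854,0.1,-0.091,0,0],
    [0.0854,0.15,-0.136,0,0],
    [0.0854,0.2,-0.182,0,0],
    [0.0854,0.25,-0.227,0,0],
    [0.0854,0.3,-0.273,0,0],
    [0.0854,0.35,-0.318,0.02,0],
    [0.0854,0.4,-0.363,0.04,0],
    [0.0854,0.44,-0.4,0.06,0],
    [0.0854,0.46,-0.418,0.08,0]
  ],
  "force": 60
}}

```text
time: 1.35
ee_pos: [0.4812, 0.0364, 0.1561]
eef_rot: [-0.0, 0.978, 0.207, 0.001]
ft_force: [0.1, -0.4, -0.0]
gripper_width: 1.002
```

```bash
python3 - <<'E'
from h import *
for n in("side","top"): cv2.imwrite(f"pics/{n}1.png",arm.grab_frame(n)[:,:,::-1])
go([.484,.043,.03])
crop("pics/side1.png",250,120,490,320,3,"pics/c.png")
E
```

```text
t 1.45 pos [0.4786 0.0393 0.1526] yawx 24.21 tilt 0.42 j6 0.979 F [-0.63 -1.27 -0.24] Tz [-0.02   0.008 -0.018] w 85.4
shift tool mm [  6.9  -0.4 122.6]
```

View pics/c.png

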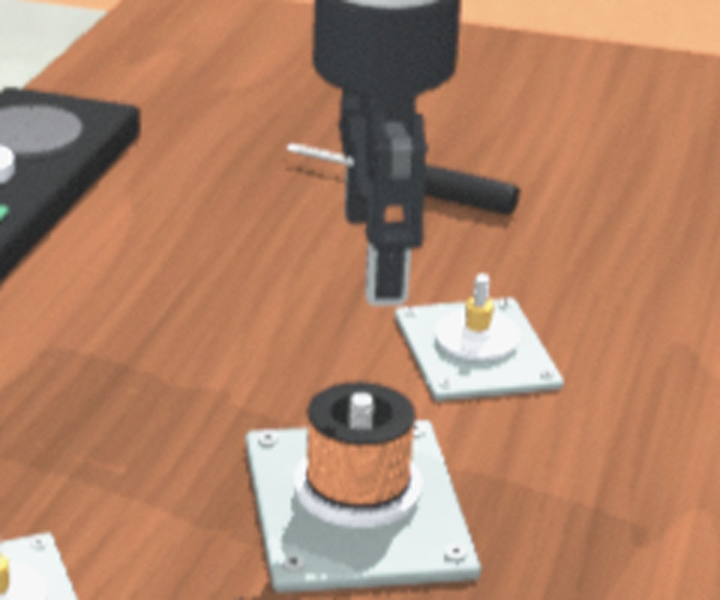

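View pics/top1.png

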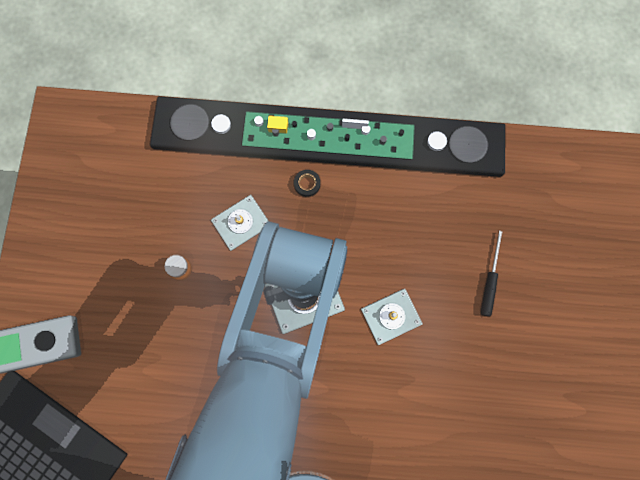

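The side view shows the fingers at crop (388,290) above and behind the reel, whose spindle is at (360,400). I'll correct the lateral offset, then descend around the reel.

Emit:
{"op": "move_arm", "data": {
  "moves": [
    [0.0854,0.006,0,0,0],
    [0.0854,0.007,0,0.005,0],
    [0.0854,0.007,0,0.025,0],
    [0.0854,0.007,0,0.045,0],
    [0.0854,0.007,0,0.065,0],
    [0.0854,0.007,0,0.085,0],
    [0.0854,0.007,0,0.1,0],
    [0.0854,0.007,0,0.112,0],
    [0.0854,0.007,0,0.12,0],
    [0.0854,0.007,0,0.12,0]
  ]
}}

```text
time: 2.7
ee_pos: [0.484, 0.0426, 0.0322]
eef_rot: [-0.003, 0.978, 0.21, -0.003]
ft_force: [0.3, 0.5, -1.0]
gripper_width: 0.996
```

```bash
python3 - <<'E'
from h import *
cv2.imwrite("pics/side2.png",arm.grab_frame("side")[:,:,::-1])
go([.484,.043,.03])
crop("pics/side2.png",290,180,450,320,5,"pics/d.png")
E
```

```text
t 2.75 pos [0.4843 0.0427 0.0326] yawx 24.21 tilt 0.42 j6 0.987 F [-0.14  0.61 -0.83] Tz [0.023 0.035 0.014] w 85.6
shift tool mm [-0.2 -0.4  2.6]
```

View pics/d.png

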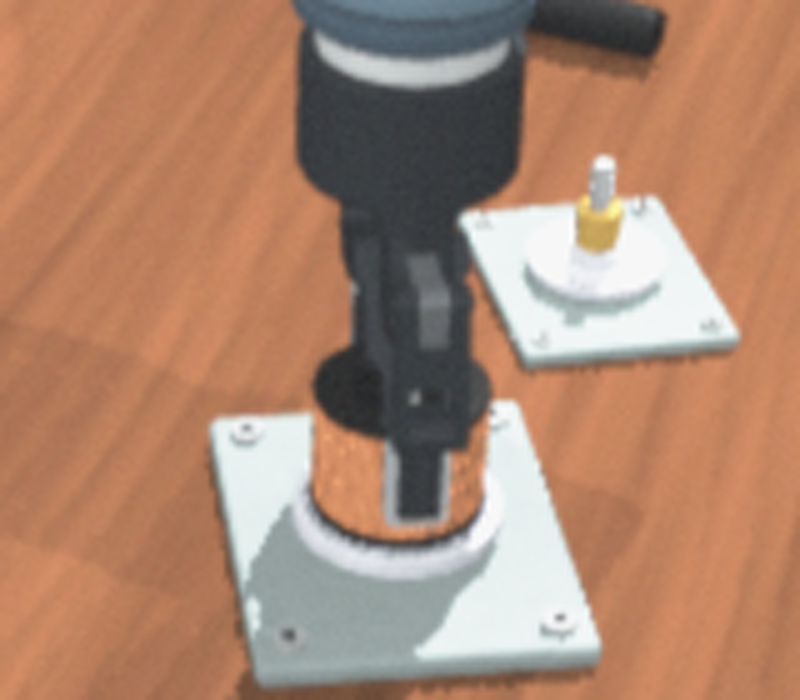

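```bash
python3 - <<'E'
from h import *
for s in (1,-1):
  for z in(.035,.045,.055):
    p=np.array([.4843,.0427,z])+s*np.array([-.41,.912,0])*.0427
    print(s,z,(proj("side",p)-[290,180])*5)
for z in (.022,.072): print((proj("side",[.484,.043,z])-[290,180])*5)
E
```

```text
1 0.035 [413.09592278 539.00448889]
1 0.045 [414.29700005 515.79739977]
1 0.055 [415.51088567 492.3428289 ]
-1 0.035 [381.07272847 399.34451914]
-1 0.045 [382.03520192 376.99350489]
-1 0.055 [383.00725147 354.4201101 ]
[395.71602409 496.67829686]
[401.14606826 381.93877829]
```

Emit:
{"op": "move_arm", "data": {
  "moves": [
    [0.075,0,0,0.002,0],
    [0.07,0,0,0.002,0],
    [0.068,0,0,0.002,0],
    [0.067,0,0,0.002,0],
    [0.066,0,0,0.002,0],
    [0.065,0,0,0.002,0],
    [0.064,0,0,0.002,0],
    [0.063,0,0,0.002,0],
    [0.062,0,0,0.002,0],
    [0.06,0,0,0.002,0]
  ],
  "force": 30
}}

```text
time: 4.0
ee_pos: [0.4842, 0.0431, 0.031]
eef_rot: [-0.003, 0.978, 0.21, -0.003]
ft_force: [-3.8, 3.9, 7.4]
gripper_width: 0.741
```

```bash
python3 -c "
from h import *
go([.484,.043,.03])"
```

```text
t 4.0 pos [0.4842 0.0431 0.031 ] yawx 24.21 tilt 0.45 j6 0.987 F [-3.8   3.89  7.4 ] Tz [0.734 0.471 0.027] w 63.3
shift tool mm [-0.2 -0.   1. ]
```

The fingers hold the reel at 63.3 mm. I'll firm up the grip and lift.

Emit:
{"op": "move_arm", "data": {
  "moves": [
    [0.055,0,0,0,0],
    [0.055,0,0,0,0],
    [0.055,0,0,0,0],
    [0.055,0,0,-0.005,0],
    [0.055,0,0,-0.012,0],
    [0.055,0,0,-0.02,0],
    [0.055,0,0,-0.03,0],
    [0.055,0,0,-0.042,0],
    [0.055,0,0,-0.055,0],
    [0.055,0,0,-0.07,0]
  ],
  "force": 60
}}

```text
time: 5.25
ee_pos: [0.4847, 0.0428, 0.102]
eef_rot: [-0.003, 0.978, 0.21, -0.003]
ft_force: [0.2, -1.0, -4.0]
gripper_width: 0.734
```

```bash
python3 - <<'E'
from h import *
cv2.imwrite("pics/side3.png",arm.grab_frame("side")[:,:,::-1])
go([.62,-.14,.13])
crop("pics/side3.png",290,120,450,320,3,"pics/e.png")
E
```

```text
t 5.3 pos [0.4862 0.0426 0.1041] yawx 24.22 tilt 0.29 j6 0.987 F [ 1.72  0.02 -3.67] Tz [-0.027 -0.157 -0.025] w 62.9
shift tool mm [ 47.1 221.3 -27.1]
```

View pics/e.png

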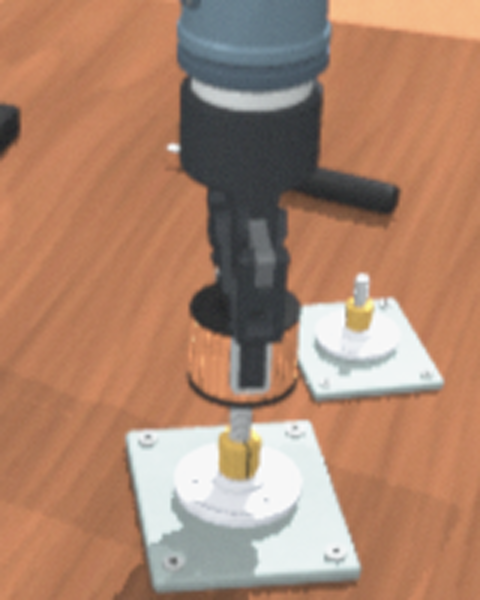

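The reel hangs upright, clear of the spindle, and the nut's slit shows at crop (247,465). Next I'll raise it further and carry it to the open bench at (0.62, -0.14).

Emit:
{"op": "move_arm", "data": {
  "moves": [
    [0.055,0,0,-0.015,0],
    [0.055,0,0.005,-0.027,0],
    [0.055,0.004,0.02,-0.027,0],
    [0.055,0.01,0.05,-0.027,0],
    [0.055,0.02,0.085,-0.027,0],
    [0.055,0.028,0.125,-0.027,0],
    [0.055,0.036,0.165,-0.027,0],
    [0.055,0.042,0.195,-0.027,0],
    [0.055,0.046,0.213,-0.027,0],
    [0.055,0.047,0.221,-0.027,0]
  ]
}}

```text
time: 6.55
ee_pos: [0.62, -0.1416, 0.1288]
eef_rot: [-0.003, 0.978, 0.209, -0.002]
ft_force: [-0.4, 0.6, -4.9]
gripper_width: 0.734
```

```bash
python3 - <<'E'
from h import *
for n in("side","top"): cv2.imwrite(f"pics/{n}4.png",arm.grab_frame(n)[:,:,::-1])
go([.62,-.14,.009])
E
```

```text
t 6.65 pos [ 0.6197 -0.1408  0.1291] yawx 24.16 tilt 0.33 j6 0.737 F [-0.31  0.25 -5.53] Tz [ 0.015 -0.014 -0.047] w 62.7
shift tool mm [8.000e-01 1.000e-01 1.201e+02]
```

View pics/side4.png

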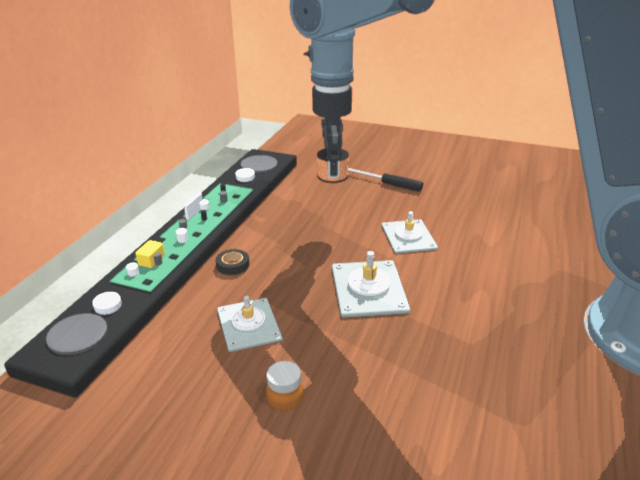

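View pics/top4.png

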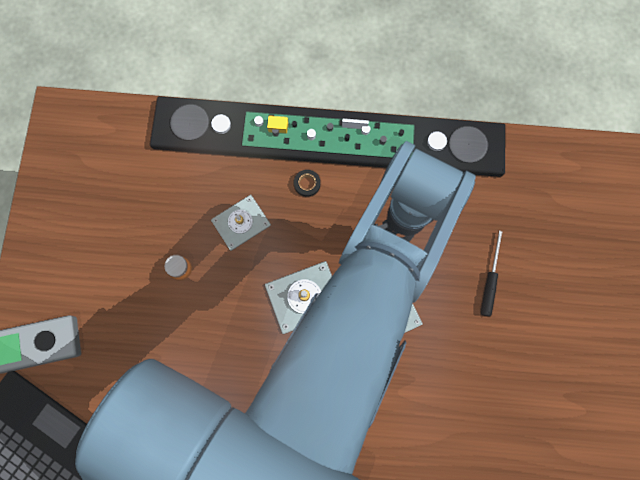

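The bench below the hanging reel is open and the other items have not moved. I'll lower it.

Emit:
{"op": "move_arm", "data": {
  "moves": [
    [0.055,0,0,0.012,0],
    [0.055,0,0,0.03,0],
    [0.055,0,0,0.05,0],
    [0.055,0,0,0.068,0],
    [0.055,0,0,0.084,0],
    [0.055,0,0,0.097,0],
    [0.055,0,0,0.106,0],
    [0.055,0,0,0.112,0],
    [0.055,0,0,0.114,0],
    [0.055,0,0,0.114,0]
  ]
}}

```text
time: 7.9
ee_pos: [0.6195, -0.1404, 0.0154]
eef_rot: [-0.002, 0.978, 0.209, -0.001]
ft_force: [0.2, 1.3, -5.9]
gripper_width: 0.737
```

Emit:
{"op": "move_arm", "data": {
  "moves": [
    [0.055,0,0,0.001,0],
    [0.055,0,0,0.002,0],
    [0.055,0,0,0.002,0],
    [0.055,0,0,0.003,0],
    [0.055,0,0,0.003,0],
    [0.055,0,0,0.004,0],
    [0.055,0,0,0.004,0],
    [0.055,0,0,0.004,0],
    [0.055,0,0,0.004,0],
    [0.055,0,0,0.004,0]
  ]
}}

```text
time: 9.15
ee_pos: [0.6195, -0.1404, 0.0114]
eef_rot: [-0.002, 0.978, 0.209, -0.001]
ft_force: [0.7, -0.7, -4.9]
gripper_width: 0.735
```

```bash
python3 - <<'E'
from h import *
cv2.imwrite("pics/side5.png",arm.grab_frame("side")[:,:,::-1])
crop("pics/side5.png",280,100,400,220,4,"pics/f.png")
go([.62,-.14,.009])
E
```

```text
t 9.2 pos [ 0.6195 -0.1404  0.0114] yawx 24.16 tilt 0.3 j6 0.737 F [ 0.41  0.68 -4.36] Tz [-0.006 -0.033 -0.002] w 62.2
shift tool mm [ 0.6 -0.1  2.4]
```

View pics/f.png

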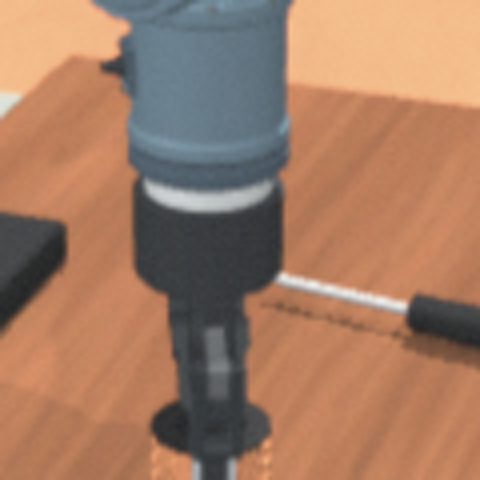

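Still carrying the weight (-4.4 N), so the reel is not down yet. I'll lower it in 0.5 mm steps.

Emit:
{"op": "move_arm", "data": {
  "moves": [
    [0.055,0,0,0.0005,0],
    [0.055,0,0,0.001,0],
    [0.055,0,0,0.001,0],
    [0.055,0,0,0.0015,0],
    [0.055,0,0,0.002,0],
    [0.055,0,0,0.002,0],
    [0.055,0,0,0.0025,0],
    [0.055,0,0,0.0025,0],
    [0.055,0,0,0.0025,0],
    [0.055,0,0,0.0025,0]
  ]
}}

```text
time: 10.45
ee_pos: [0.6196, -0.1404, 0.0094]
eef_rot: [-0.002, 0.978, 0.209, -0.001]
ft_force: [-2.8, 2.4, 3.2]
gripper_width: 0.735
```

```bash
python3 - <<'E'
from h import *
cv2.imwrite("pics/side5b.png",arm.grab_frame("side")[:,:,::-1])
crop("pics/side5b.png",280,170,400,260,5,"pics/f2.png")
go([.62,-.14,.009])
E
```

```text
t 10.5 pos [ 0.6196 -0.1404  0.0094] yawx 24.16 tilt 0.3 j6 0.737 F [-4.4   0.72  5.49] Tz [ 0.206  0.614 -0.038] w 62.5
shift tool mm [ 0.5 -0.2  0.4]
```

View pics/f2.png

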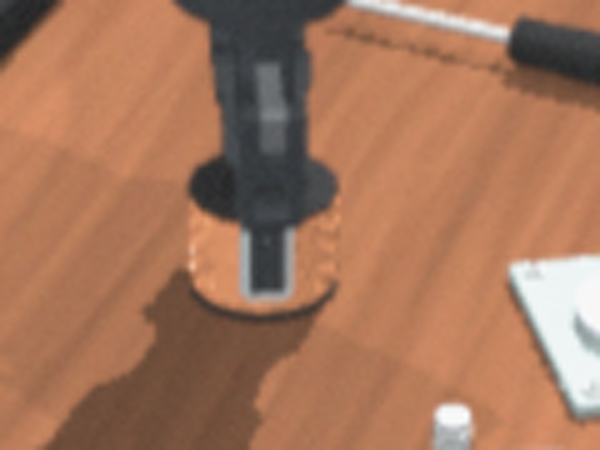

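The reel is down: the wrist force has flipped to +5.5 N, and in the picture it stands on the bench at crop (265,300). I'll release it and go up.

Emit:
{"op": "move_arm", "data": {
  "moves": [
    [0.064,0,0,0,0],
    [0.066,0,0,0,0],
    [0.068,0,0,0,0],
    [0.072,0,0,0,0],
    [0.078,0,0,0,0],
    [0.0854,0,0,0,0],
    [0.0854,0,0,0,0],
    [0.0854,0,0,-0.01,0],
    [0.0854,0,0,-0.03,0],
    [0.0854,0,0,-0.06,0]
  ]
}}

```text
time: 11.75
ee_pos: [0.6195, -0.1405, 0.0706]
eef_rot: [-0.002, 0.978, 0.209, -0.001]
ft_force: [0.0, -1.1, 0.8]
gripper_width: 1.0
```

```bash
python3 - <<'E'
from h import *
for n in("side","top"): cv2.imwrite(f"pics/{n}6.png",arm.grab_frame(n)[:,:,::-1])
crop("pics/side6.png",280,130,440,320,3,"pics/g.png")
crop("pics/side6.png",330,235,410,315,8,"pics/g2.png")
crop("pics/top6.png",260,256,350,336,8,"pics/g3.png")
go([.484,.043,.16])
E
```

```text
t 11.85 pos [ 0.6231 -0.142   0.075 ] yawx 24.17 tilt 0.27 j6 0.737 F [ 1.19 -0.69  0.08] Tz [-0.006 -0.013 -0.02 ] w 85.4
shift tool mm [ -50.7 -225.6  -85.6]
```

View pics/g.png

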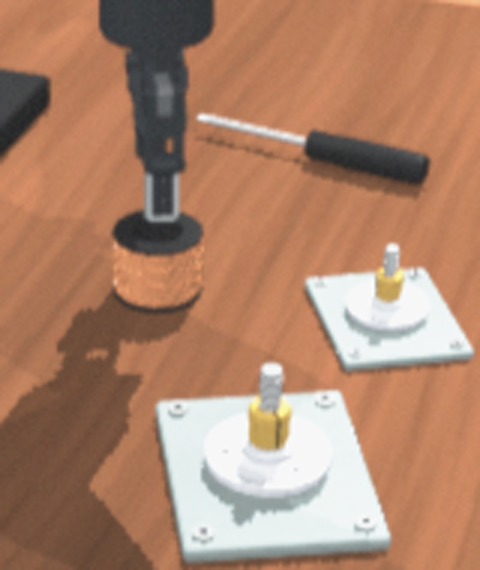

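View pics/g2.png

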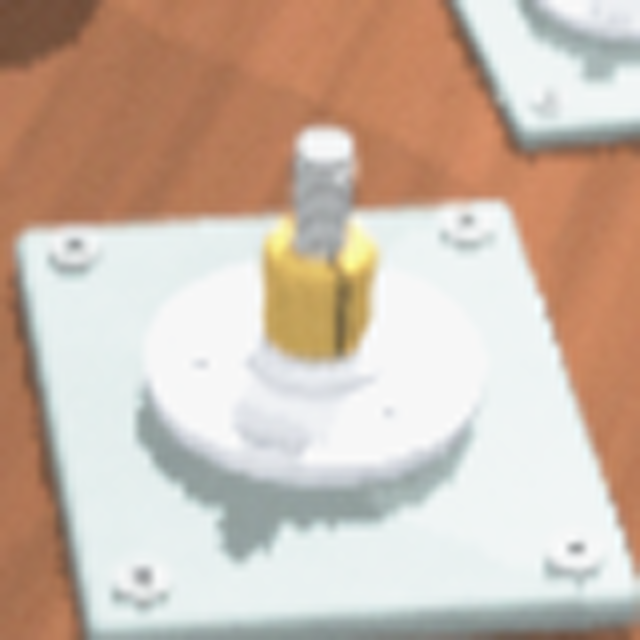

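View pics/g3.png

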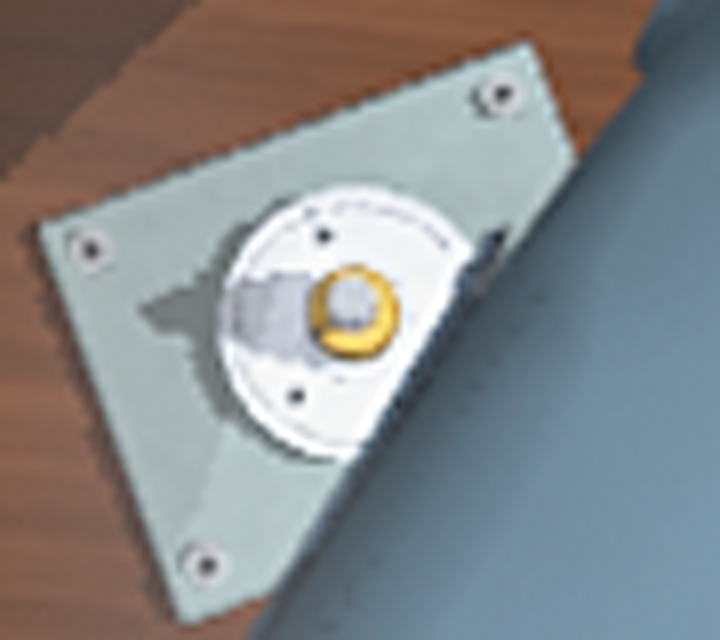

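The reel stands upright and free on the bench at crop (158,260). The nut's slit faces the side camera, a little right of centre, at crop (343,305). I'll move over the nut while turning the tool 105° anticlockwise, so the whole clockwise stroke fits within joint 6's range and the slit sits midway between the pads.

Emit:
{"op": "move_arm", "data": {
  "moves": [
    [0.0854,0,0,-0.03,-10.5],
    [0.0854,0,-0.01,-0.06,-21],
    [0.0854,-0.006,-0.03,-0.085,-31.5],
    [0.0854,-0.015,-0.065,-0.085,-42],
    [0.0854,-0.024,-0.105,-0.085,-52.5],
    [0.07,-0.033,-0.145,-0.085,-63],
    [0.06,-0.04,-0.18,-0.085,-73.5],
    [0.05,-0.046,-0.205,-0.085,-84],
    [0.05,-0.05,-0.22,-0.085,-94.5],
    [0.05,-0.051,-0.225,-0.085,-105]
  ]
}}

```text
time: 13.1
ee_pos: [0.4834, 0.0433, 0.1599]
eef_rot: [0.002, 0.426, 0.905, 0.001]
ft_force: [-0.3, -0.2, 0.5]
gripper_width: 0.584
```

```bash
python3 - <<'E'
from h import *
cv2.imwrite("pics/side7.png",arm.grab_frame("side")[:,:,::-1])
crop("pics/side7.png",320,120,440,320,3,"pics/i.png")
go([.484,.043,.033])
from scipy.optimize import least_squares
# slit pixel at top edge & bottom edge from g2 crop
obs=np.array([[330,262],[340,350]])/8.+[330,235]-.44
ax=np.array([.484,.043])
print("nut axis side:",[(proj("side",[.484,.043,z])-[330,235]+.44)*8 for z in(.031,.055,.08)])
for a in range(90,180,10):
    d=np.array([np.cos(np.radians(a)),np.sin(np.radians(a))])*.013
    print(a,[((proj("side",[*(ax+d),z])-[330,235]+.44)*8).round(0) for z in(.031,.055)])
print("top nut",ray("top",260+354/8-.44,256+313/8-.44,.0545),"top spindle",ray("top",260+352/8-.44,256+300/8-.44,.08))
print("side spindle",ray("side",330+325/8-.44,235+140/8-.44,.08))
E
```

```text
t 13.15 pos [0.4833 0.0434 0.1598] yawx 129.99 tilt 0.3 j6 -0.855 F [ 0.66  1.53 -0.02] Tz [ 0.034 -0.     0.02 ] w 50.2
shift tool mm [ -0.4  -0.3 126.8]
nut axis side: [array([318.19688114, 325.84936152]), array([322.34957457, 238.10089606]), array([326.78585423, 144.36011297])]
90 [array([302., 358.]), array([306., 270.])]
100 [array([312., 360.]), array([316., 272.])]
110 [array([322., 360.]), array([326., 272.])]
120 [array([332., 360.]), array([336., 272.])]
130 [array([342., 358.]), array([346., 270.])]
140 [array([351., 356.]), array([355., 268.])]
150 [array([359., 352.]), array([363., 264.])]
160 [array([365., 348.]), array([370., 260.])]
170 [array([370., 343.]), array([375., 255.])]
top nut [0.48334942 0.04139458 0.0545    ] top spindle [0.48372938 0.04138478 0.08      ]
side spindle [0.48485314 0.04148561 0.08      ]
```

View pics/i.png

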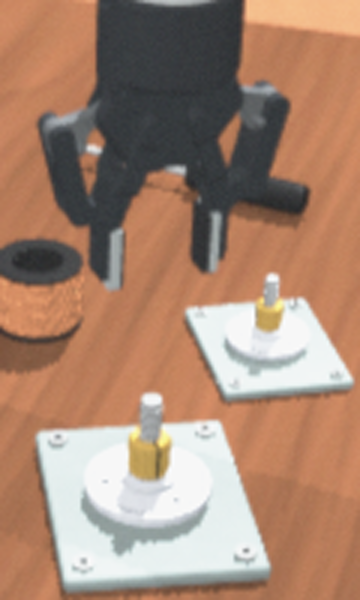

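The slit is at about 128° in world azimuth, and four axis fixes agree on (0.484, 0.042). I'll descend around the nut to TCP z ≈ 0.032, which stays 5 mm above the boss.

Emit:
{"op": "move_arm", "data": {
  "moves": [
    [0.05,-0.0015,-0.0005,0.01,0],
    [0.05,-0.0015,-0.0005,0.028,0],
    [0.05,-0.0015,-0.0005,0.048,0],
    [0.05,-0.0015,-0.0005,0.068,0],
    [0.05,-0.0015,-0.0005,0.086,0],
    [0.05,-0.0015,-0.0005,0.102,0],
    [0.05,-0.0015,-0.0005,0.115,0],
    [0.05,-0.0015,-0.0005,0.124,0],
    [0.05,-0.0015,-0.0005,0.128,0],
    [0.05,-0.0015,-0.0005,0.128,0]
  ]
}}

```text
time: 14.4
ee_pos: [0.4846, 0.042, 0.0318]
eef_rot: [0.002, 0.423, 0.906, 0.001]
ft_force: [-0.5, -0.5, -0.3]
gripper_width: 0.582
```

```bash
python3 - <<'E'
from h import *
cv2.imwrite("pics/side8.png",arm.grab_frame("side")[:,:,::-1])
crop("pics/side8.png",320,200,420,310,5,"pics/j.png")
go([.484,.042,.032])
E
```

```text
t 14.45 pos [0.4849 0.042  0.0321] yawx 129.98 tilt 0.33 j6 -0.858 F [-0.56 -0.02  0.03] Tz [ 0.026 -0.003  0.029] w 50.0
shift tool mm [ 0.6 -0.7  0.1]
```

View pics/j.png

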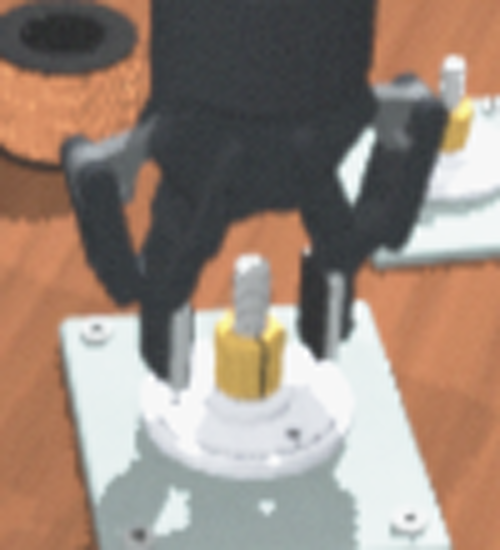

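The nut sits centred between the pads with the slit visible at crop (263,365). I'll close gently.

Emit:
{"op": "move_arm", "data": {
  "moves": [
    [0.04,0,0,0,0],
    [0.034,0,0,0,0],
    [0.03,0,0,0,0],
    [0.028,0,0,0,0],
    [0.027,0,0,0,0],
    [0.026,0,0,0,0],
    [0.025,0,0,0,0],
    [0.023,0,0,0,0],
    [0.02,0,0,0,0],
    [0.02,0,0,0,0]
  ],
  "force": 30
}}

```text
time: 15.7
ee_pos: [0.4844, 0.0416, 0.0322]
eef_rot: [0.002, 0.423, 0.906, 0.001]
ft_force: [-4.1, -3.5, 4.5]
gripper_width: 0.288
```

```bash
python3 - <<'E'
from h import *
cv2.imwrite("pics/side9.png",arm.grab_frame("side")[:,:,::-1])
crop("pics/side9.png",320,200,420,310,5,"pics/k.png")
go([.484,.042,.032])
E
```

```text
t 15.75 pos [0.4844 0.0417 0.0322] yawx 130.0 tilt 0.26 j6 -0.858 F [-4.44 -3.56  5.21] Tz [-0.576  0.716 -0.002] w 24.7
shift tool mm [ 0.5 -0.1  0.1]
```

View pics/k.png

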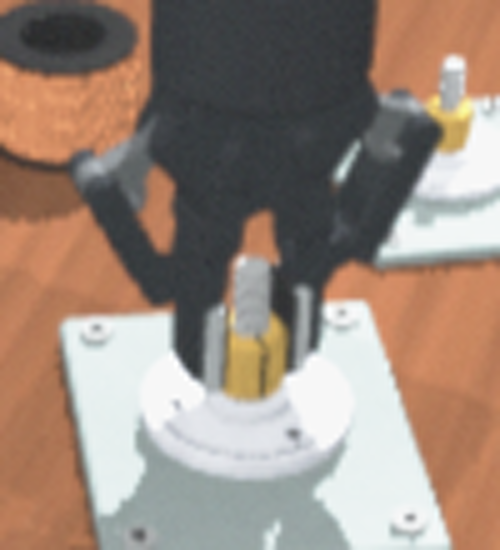

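The nut is gripped: it reads 24.7 mm, and the reel read about 1.3 mm low in the same way. It can't bottom before 86°, so the first clockwise stroke is 80°, following the 3 mm pitch.

Emit:
{"op": "move_arm", "data": {
  "moves": [
    [0.02,0,-0.0002,0,4],
    [0.02,0,-0.0003,0.0001,12],
    [0.02,0,-0.0003,0.0002,21],
    [0.02,0,-0.0003,0.0002,30],
    [0.02,0,-0.0003,0.0003,40],
    [0.02,0,-0.0003,0.0004,50],
    [0.02,0,-0.0003,0.0005,60],
    [0.02,0,-0.0003,0.0006,70],
    [0.02,0,-0.0003,0.0007,77],
    [0.02,0,-0.0003,0.0007,80]
  ],
  "force": 40
}}

```text
time: 17.0
ee_pos: [0.4816, 0.0416, 0.0313]
eef_rot: [-0.0, 0.907, 0.422, -0.0]
ft_force: [-10.9, -2.2, 13.3]
gripper_width: 0.289
```

```bash
python3 - <<'E'
from h import *
cv2.imwrite("pics/side10.png",arm.grab_frame("side")[:,:,::-1])
crop("pics/side10.png",320,200,420,310,5,"pics/l.png")
go([.484,.042,.032])
E
```

```text
t 17.05 pos [0.4816 0.0416 0.0314] yawx 49.8 tilt 0.07 j6 0.542 F [-12.11  -2.2   13.96] Tz [-0.361  2.011 -0.007] w 24.7
shift tool mm [ 1.8  1.6 -0.7]
```

View pics/l.png

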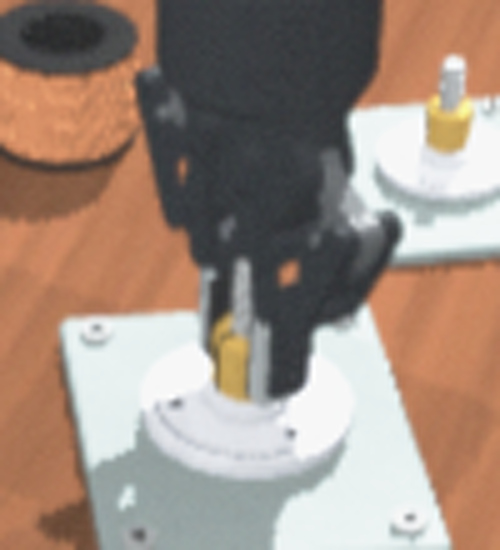

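The TCP shifted by (-2.8, 0) mm. That is just what I'd get if the nut axis lies 2.2 mm along the pads from the TCP: the nut turned without slip and its axis is near (0.483, 0.0434). I'll open, recentre 2.2 mm along tool x and grip again; the nut stays where it is left.

Emit:
{"op": "move_arm", "data": {
  "moves": [
    [0.03,0,0,0,0],
    [0.034,0,0,0,0],
    [0.038,0,0,0,0],
    [0.038,0.001,0,0,0],
    [0.038,0.002,0,0,0],
    [0.038,0.0022,0,0,0],
    [0.038,0.0022,0,0,0],
    [0.038,0.0022,0,0,0],
    [0.038,0.0022,0,0,0],
    [0.038,0.0022,0,0,0]
  ],
  "force": 40
}}

```text
time: 18.3
ee_pos: [0.483, 0.0433, 0.0313]
eef_rot: [-0.0, 0.907, 0.421, -0.0]
ft_force: [0.4, 0.2, 0.2]
gripper_width: 0.443
```

```bash
python3 - <<'E'
from h import *
cv2.imwrite("pics/side11.png",arm.grab_frame("side")[:,:,::-1])
crop("pics/side11.png",320,200,420,310,5,"pics/m.png")
go([.483,.0434,.032])
for a in range(10,100,10):
    d=np.array([np.cos(np.radians(a)),np.sin(np.radians(a))])*.013
    print(a,[((proj("side",[.4835+d[0],.043+d[1],z])-[320,200]+.4)*5).round(0) for z in(.030,.054)])
E
```

```text
t 18.35 pos [0.483  0.0433 0.0314] yawx 49.79 tilt 0.07 j6 0.546 F [ 0.32 -0.19  0.  ] Tz [-0.029 -0.018  0.031] w 37.7
shift tool mm [ 0.1 -0.1 -0.6]
10 [array([214., 377.]), array([216., 323.])]
20 [array([214., 381.]), array([216., 326.])]
30 [array([215., 385.]), array([217., 330.])]
40 [array([217., 388.]), array([219., 333.])]
50 [array([219., 392.]), array([222., 337.])]
60 [array([223., 395.]), array([226., 340.])]
70 [array([228., 397.]), array([231., 342.])]
80 [array([234., 400.]), array([236., 345.])]
90 [array([240., 401.]), array([242., 346.])]
```

View pics/m.png

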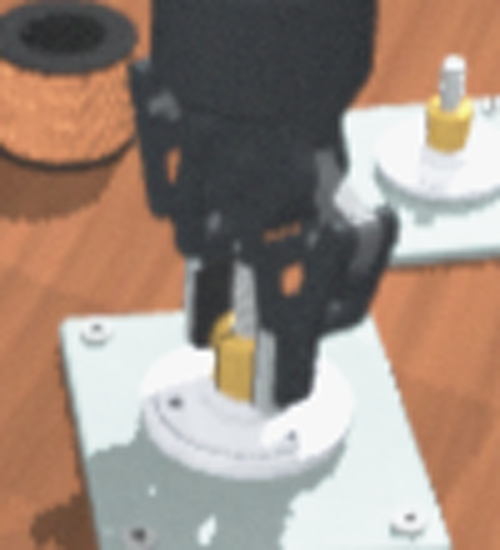

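Emit:
{"op": "move_arm", "data": {
  "moves": [
    [0.034,0,0,0,0],
    [0.03,0,0,0,0],
    [0.028,0,0,0,0],
    [0.027,0,0,0,0],
    [0.026,0,0,0,0],
    [0.025,0,0,0,0],
    [0.023,0,0,0,0],
    [0.02,0,0,0,0],
    [0.02,0,0,0,0],
    [0.02,0,0,0,0]
  ],
  "force": 30
}}

```text
time: 19.6
ee_pos: [0.4829, 0.0434, 0.0314]
eef_rot: [-0.0, 0.907, 0.421, -0.001]
ft_force: [-1.9, 1.2, 4.7]
gripper_width: 0.294
```

```bash
python3 -c "
from h import *
go([.483,.0434,.032])"
```

```text
t 19.6 pos [0.4829 0.0434 0.0314] yawx 49.8 tilt 0.08 j6 0.546 F [-1.88  1.23  4.65] Tz [ 0.202  0.373 -0.031] w 25.1
shift tool mm [ 0.1  0.1 -0.6]
```

Emit:
{"op": "move_arm", "data": {
  "moves": [
    [0.02,0,0,0,2],
    [0.02,0,0,0,4],
    [0.02,0,0,0,6],
    [0.02,0,0,0,8],
    [0.02,0,0,0,10],
    [0.02,0,0,0.0001,12],
    [0.02,0,0,0.0001,14],
    [0.02,0,0,0.0001,15],
    [0.02,0,0,0.0001,15],
    [0.02,0,0,0.0001,15]
  ]
}}

```text
time: 20.85
ee_pos: [0.4829, 0.0434, 0.0313]
eef_rot: [-0.0, 0.954, 0.299, -0.001]
ft_force: [-2.1, 0.8, 2.6]
gripper_width: 0.288
```

```bash
python3 -c "
from h import *
go(None)"
```

```text
t 20.85 pos [0.4829 0.0434 0.0313] yawx 34.8 tilt 0.08 j6 0.807 F [-2.09  0.81  2.65] Tz [0.139 0.312 0.009] w 24.6
```

The axis holds still now and there is no stop torque yet. Continuing.

Emit:
{"op": "move_arm", "data": {
  "moves": [
    [0.02,0,0,0,2],
    [0.02,0,0,0,4],
    [0.02,0,0,0,6],
    [0.02,0,0,0,8],
    [0.02,0,0,0,10],
    [0.02,0,0,0.0001,12],
    [0.02,0,0,0.0001,14],
    [0.02,0,0,0.0001,15],
    [0.02,0,0,0.0001,15],
    [0.02,0,0,0.0001,15]
  ]
}}

```text
time: 22.1
ee_pos: [0.483, 0.0433, 0.0312]
eef_rot: [-0.0, 0.985, 0.172, -0.001]
ft_force: [-0.8, 0.4, 2.0]
gripper_width: 0.288
```

```bash
python3 -c "
from h import *
go(None)"
```

```text
t 22.1 pos [0.483  0.0433 0.0312] yawx 19.81 tilt 0.07 j6 1.069 F [-0.79  0.4   1.96] Tz [0.091 0.111 0.473] w 24.6
```

Emit:
{"op": "move_arm", "data": {
  "moves": [
    [0.02,0,0,0,2],
    [0.02,0,0,0,4],
    [0.02,0,0,0,6],
    [0.02,0,0,0,8],
    [0.02,0,0,0,10],
    [0.02,0,0,0.0001,12],
    [0.02,0,0,0.0001,13],
    [0.02,0,0,0.0001,14],
    [0.02,0,0,0.0001,15],
    [0.02,0,0,0.0001,15]
  ]
}}

```text
time: 23.35
ee_pos: [0.483, 0.0433, 0.0312]
eef_rot: [-0.0, 0.999, 0.042, -0.001]
ft_force: [-0.6, -0.0, 2.7]
gripper_width: 0.288
```

```bash
python3 -c "
from h import *
go(None)"
```

```text
t 23.35 pos [0.483  0.0433 0.0312] yawx 4.79 tilt 0.07 j6 1.331 F [-0.6  -0.03  2.67] Tz [0.095 0.026 0.184] w 24.6
```

The torque jumped to 0.47 N m by yaw 19.8°, so the nut had bottomed. The last 15° only slipped the pads, with the nut still pressed on the stop at 0.18 N m. I'll firm up the grip and unwind in small steps to find where the torque vanishes.

Emit:
{"op": "move_arm", "data": {
  "moves": [
    [0.02,0,0,0,0],
    [0.02,0,0,0,0],
    [0.02,0,0,0,0],
    [0.02,0,0,0,0],
    [0.02,0,0,0,0],
    [0.02,0,0,0,0],
    [0.02,0,0,0,0],
    [0.02,0,0,0,0],
    [0.02,0,0,0,0],
    [0.02,0,0,0,0]
  ],
  "force": 60
}}

```text
time: 24.6
ee_pos: [0.483, 0.0433, 0.0313]
eef_rot: [-0.0, 0.999, 0.042, -0.001]
ft_force: [-2.2, 0.9, 5.5]
gripper_width: 0.279
```

```bash
python3 -c "
from h import *
go(None)"
```

```text
t 24.6 pos [0.483  0.0433 0.0313] yawx 4.79 tilt 0.07 j6 1.331 F [-2.16  0.9   5.46] Tz [0.063 0.203 0.306] w 23.8
```

Emit:
{"op": "move_arm", "data": {
  "moves": [
    [0.02,0,0,0,1],
    [0.02,0,0,0,2],
    [0.02,0,0,0,2],
    [0.02,0,0,0,2],
    [0.02,0,0,0,2],
    [0.02,0,0,0,2],
    [0.02,0,0,0,2],
    [0.02,0,0,0,2],
    [0.02,0,0,0,2],
    [0.02,0,0,0,2]
  ]
}}

```text
time: 25.85
ee_pos: [0.483, 0.0433, 0.0313]
eef_rot: [-0.0, 1.0, 0.024, -0.001]
ft_force: [-0.8, 1.2, 5.1]
gripper_width: 0.281
```

```bash
python3 -c "
from h import *
go(None)"
```

```text
t 25.85 pos [0.483  0.0433 0.0313] yawx 2.79 tilt 0.07 j6 1.366 F [-0.79  1.17  5.09] Tz [0.081 0.183 0.928] w 24.0
```

A 2° clockwise press raised the torque from 0.31 to 0.93 N m, so the nut is on the hard stop. The coupling is about 0.31 N m per degree, which puts the zero-torque yaw near 5.8°. I'll check by backing off 3°.

Emit:
{"op": "move_arm", "data": {
  "moves": [
    [0.02,0,0,0,-1],
    [0.02,0,0,0,-2],
    [0.02,0,0,0,-3],
    [0.02,0,0,0,-3],
    [0.02,0,0,0,-3],
    [0.02,0,0,0,-3],
    [0.02,0,0,0,-3],
    [0.02,0,0,0,-3],
    [0.02,0,0,0,-3],
    [0.02,0,0,0,-3]
  ]
}}

```text
time: 27.1
ee_pos: [0.483, 0.0433, 0.0313]
eef_rot: [-0.0, 0.999, 0.05, -0.001]
ft_force: [-0.9, 0.5, 5.5]
gripper_width: 0.282
```

```bash
python3 - <<'E'
from h import *
cv2.imwrite("pics/side12.png",arm.grab_frame("side")[:,:,::-1])
crop("pics/side12.png",320,200,420,310,5,"pics/n.png")
go(None)
E
```

```text
t 27.15 pos [0.483  0.0433 0.0313] yawx 5.73 tilt 0.08 j6 1.314 F [-2.05  0.47  4.99] Tz [0.102 0.226 0.057] w 23.7
```

View pics/n.png

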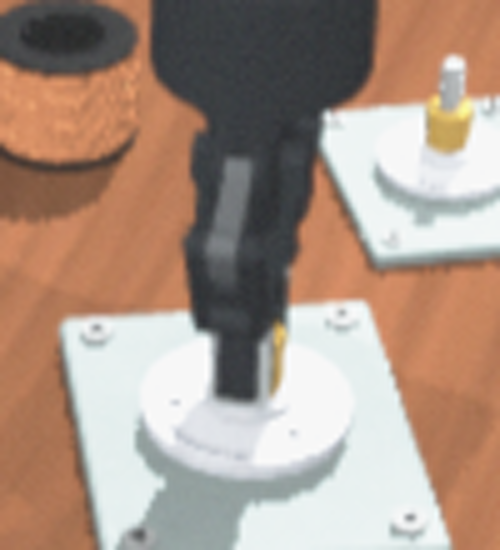

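At yaw 5.73° the torque is down to 0.06 N m, so the zero is at about 5.9°. The target is 90° anticlockwise from there, about yaw 96.0° allowing for drag, with a rise of 0.75 mm.

Emit:
{"op": "move_arm", "data": {
  "moves": [
    [0.02,0,0,0,-4],
    [0.02,0,0,-0.0001,-12],
    [0.02,0,0,-0.0002,-20],
    [0.02,0,0,-0.0002,-29],
    [0.02,0,0,-0.0003,-38],
    [0.02,0,0,-0.0004,-47],
    [0.02,0,0,-0.0005,-56],
    [0.02,0,0,-0.0005,-64],
    [0.02,0,0,-0.0006,-70],
    [0.02,0,0,-0.0006,-73]
  ]
}}

```text
time: 28.4
ee_pos: [0.4829, 0.0435, 0.0319]
eef_rot: [-0.001, 0.773, 0.635, -0.0]
ft_force: [-2.2, 1.1, 5.9]
gripper_width: 0.283
```

```bash
python3 -c "
from h import *
go(None)"
```

```text
t 28.4 pos [0.4829 0.0435 0.0319] yawx 78.79 tilt 0.13 j6 0.038 F [-2.16  1.11  5.88] Tz [ 0.171  0.346 -0.074] w 24.2
```

17.2° to go to yaw 96.0°.

Emit:
{"op": "move_arm", "data": {
  "moves": [
    [0.02,0,0,0,-3],
    [0.02,0,0,0,-6],
    [0.02,0,0,-0.0001,-9],
    [0.02,0,0,-0.0001,-12],
    [0.02,0,0,-0.0001,-15],
    [0.02,0,0,-0.0001,-16.5],
    [0.02,0,0,-0.0001,-17.2],
    [0.02,0,0,-0.0001,-17.2],
    [0.02,0,0,-0.0001,-17.2],
    [0.02,0,0,-0.0001,-17.2]
  ]
}}

```text
time: 29.65
ee_pos: [0.4828, 0.0435, 0.032]
eef_rot: [-0.001, 0.67, 0.743, 0.0]
ft_force: [-2.4, 0.6, 5.7]
gripper_width: 0.279
```

```bash
python3 - <<'E'
from h import *
for n in("side","top"): cv2.imwrite(f"pics/{n}13.png",arm.grab_frame(n)[:,:,::-1])
crop("pics/side13.png",340,235,400,295,10,"pics/o.png")
go(None)
for a in range(80,150,10):
    d=np.array([np.cos(np.radians(a)),np.sin(np.radians(a))])*.013
    print(a,[((proj("side",[.4835+d[0],.043+d[1],z])-[340,235]+.45)*10).round(0) for z in(.030,.054)])
E
```

```text
t 29.75 pos [0.4828 0.0435 0.032 ] yawx 95.93 tilt 0.16 j6 -0.262 F [-2.52  0.29  5.86] Tz [0.03  0.337 0.005] w 24.3
80 [array([268., 450.]), array([272., 340.])]
90 [array([280., 453.]), array([285., 343.])]
100 [array([292., 455.]), array([297., 345.])]
110 [array([305., 456.]), array([310., 345.])]
120 [array([317., 455.]), array([323., 345.])]
130 [array([330., 453.]), array([335., 343.])]
140 [array([341., 450.]), array([347., 340.])]
```

View pics/o.png

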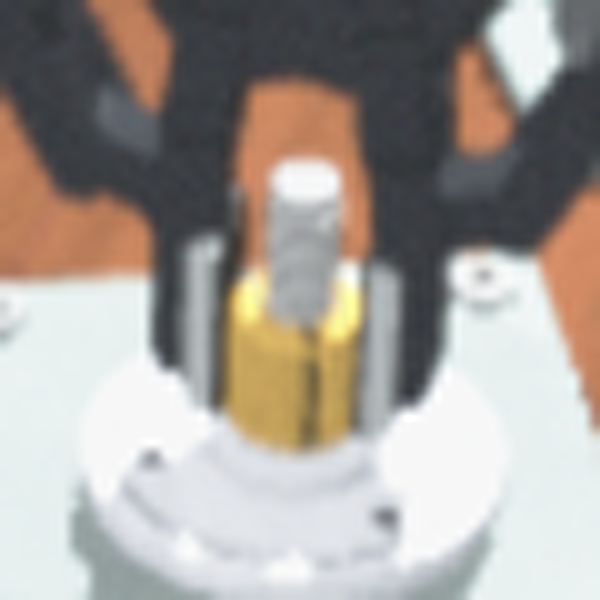

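View pics/side13.png

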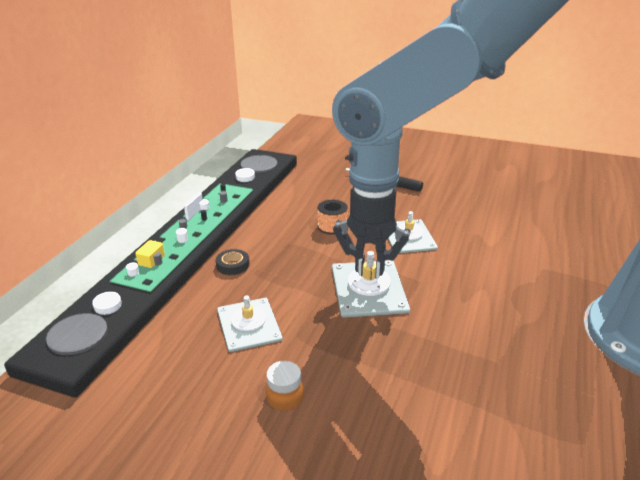

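The slit is now at crop (312,390), about 116–120° azimuth. That puts it at about 26–30° on the stop, which fits the stop torque appearing between yaw 34.8° and 19.8° and gives a start angle of about 1.7–1.8 rad, within the stated range. The reel stands upright at (332,216), and the tape, jar and screwdriver haven't moved. I'm handing in.

```bash
python3 -c "
from h import *
print(arm.hand_in()); go(None)"
```

```text
the job is handed in; nothing more can be done
None
the job is handed in; nothing more can be done
```

The reel is off the spindle and standing upright on the open bench at about (0.62, -0.14). I screwed the nut down to its stop and backed it off a quarter turn, and the gripper was still holding it at 60 N when I handed in at 29.8 s.

**Stop:** The torque rose to 0.47 N m, and a further 2° press took it to 0.93 N m. After backing off 3° to about zero torque at yaw 5.9°, I turned anticlockwise to yaw 95.9°. That is a 90° back-off, with almost no torque left (0.005 N m).

**Slit check:** The slit in the last picture is at about 116–120°, which fits a 90° back-off with no slip. I could only read it to a few degrees, and the nut's absolute angle can't be measured directly.

**What disagreed:**
- **First nut grip:** It sat 2.2 mm off the nut's axis, pushing sideways with up to 12 N. I let go, recentred and gripped again.
- **Overturn at the stop:** I turned about 15° too far there. The pads slipped on the nut while it stayed pressed against the stop, so I took zero from the torque.

In the last side view the reel was upright, and the tape, jar and screwdriver looked unmoved.

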